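# Clip the lid onto the sample box

## Task

Set the loose clear lid squarely on the open sample box, then fold the box's three clip flaps in over the lid's rim one by one, pressing each until it snaps down and lies flush on the lid. Press gently: the clips and the box must never feel more than about 25 N. Leave the other things on the bench alone.

Things in the scene. Friction and masses are not known exactly. Their poses are not given: they have to be found in the camera images.
- box: Open-topped white sample box, 130 (its x) x 110 (its y) x 56 mm high, walls 6 mm (opening 118 x 98 mm), fixed to the bench on levelling feet (underside 1 to 9 mm above the bench). Origin: centre of its underside, z up. It holds capped tubes below the rim. It carries three clip flaps, at the middle of its -x, +y and -y sides; its +x side has none.
- lid: Loose lid lying right way up: clear plate 128 (its x) x 108 (its y) x 6 mm, underside 8 mm above the origin; below it a plug ring 114 x 94 mm, 8 mm deep (its lower 4 mm are 1.5 mm smaller all round), that drops into the opening with 2 mm play all round, either way round. 0.13 to 0.25 kg. Origin: centre of the plug ring's underside, z up. Seated: 48 mm above the box's origin, x along the box's x.
- lid_handle (a point): Grip bar on the lid: 40 mm long along the lid's y, 14 mm thick along its x, standing 14 to 42 mm above the lid's origin. This point is on its middle, 30 mm above the lid's origin. With the clips standing open at the box's sides, take it and let it go with the fingers closing along the lid's x.
- clip_front (a joint): Angle (rad) of the grey flap at the box's -x side: plate 36 wide, 4 thick, reaching 34 mm from its hinge. 0: flush on the lid (hard stop there); 1.57: upright; more: leaning outward (starts 1.9 to 2.1). Over-centre spring pushes it open, up to 0.17 N m near 0.5 rad, until within 0.03 of 0, where it snaps down and stays; let go earlier, it springs open.
- clip_front_hinge (a point): Middle of the hinge axis of that flap, on the box, 62 mm above the box's underside (level with the top of the seated lid's plate) and 5 mm outside the box's wall; the axis runs along that wall.
- clip_front_tip (a point): Middle of the free edge of that flap, on its outer face (the top face when folded): 34 mm along the flap from the hinge axis and 4 mm off it.
- clip_left (a joint): Angle (rad) of the grey flap at the box's +y side: plate 36 wide, 4 thick, reaching 34 mm from its hinge. 0: flush on the lid (hard stop there); 1.57: upright; more: leaning outward (starts 1.9 to 2.1). Over-centre spring pushes it open, up to 0.17 N m near 0.5 rad, until within 0.03 of 0, where it snaps down and stays; let go earlier, it springs open.
- clip_left_hinge (a point): Middle of the hinge axis of that flap, on the box, 62 mm above the box's underside (level with the top of the seated lid's plate) and 5 mm outside the box's wall; the axis runs along that wall.
- clip_left_tip (a point): Middle of the free edge of that flap, on its outer face (the top face when folded): 34 mm along the flap from the hinge axis and 4 mm off it.
- clip_right (a joint): Angle (rad) of the grey flap at the box's -y side: plate 36 wide, 4 thick, reaching 34 mm from its hinge. 0: flush on the lid (hard stop there); 1.57: upright; more: leaning outward (starts 1.9 to 2.1). Over-centre spring pushes it open, up to 0.17 N m near 0.5 rad, until within 0.03 of 0, where it snaps down and stays; let go earlier, it springs open.
- clip_right_hinge (a point): Middle of the hinge axis of that flap, on the box, 62 mm above the box's underside (level with the top of the seated lid's plate) and 5 mm outside the box's wall; the axis runs along that wall.
- clip_right_tip (a point): Middle of the free edge of that flap, on its outer face (the top face when folded): 34 mm along the flap from the hinge axis and 4 mm off it.
- tube_rack: Bystander, loose, leave it alone: small white rack with tubes, 62 x 46 x 52 mm. Origin: centre of its underside.
- jar: Bystander, loose, leave it alone: brown jar, 40 mm across, 65 mm high. Origin: centre of its underside.
- tip_box: Bystander, loose, leave it alone: grey box with clear cover, 87 x 120 x 57 mm. Origin: centre of its underside.
- timer: Bystander, loose, leave it alone: flat white timer, 62 x 70 x 20 mm. Origin: centre of its underside.
- reagent: Bystander, loose, leave it alone: glass bottle, 64 mm across, 130 mm high. Origin: centre of its underside.
- spatula: Bystander, loose, leave it alone: steel spatula, 180 mm long. Origin: centre of its underside.
There are look-alikes about, which are no part of the job. What is shaped like the lid but black is not meant. Leave any purple look-alike of the box alone.

How it is judged:
On the way, in this order (a step that is already met when the one before it is completed fails the run):
1. the lid sits squarely and fully down on the box (before any clip is folded home) (z of lid in the frame of box between 0.045 and 0.0505 m and x of lid in the frame of box between -0.0045 and 0.0045 m and y of lid in the frame of box between -0.0045 and 0.0045 m and angle between lid's own z axis and vertical below 0.035 rad), for 0.2 s.
2. a first clip is folded home on the lid (all of step 1 and value of joint any of clip_front, clip_left, clip_right below 0.025 rad), for 0.2 s.
3. a second clip is folded home (all of step 1 and (value of joint each of clip_front, clip_left below 0.025 rad or value of joint each of clip_front, clip_right below 0.025 rad or value of joint each of clip_left, clip_right below 0.025 rad)), for 0.2 s.
4. the third clip is folded home (all of step 1 and value of joint each of clip_front, clip_left, clip_right below 0.025 rad), for 0.2 s.
At the end, for the whole second after the job is handed in: The lid sits on the box (origin within 4.5 mm of the box's centre in the box's x and y, 45 to 50.5 mm above the box's underside, tilted less than 0.035 rad), at rest, and all three clips are folded within 0.025 rad of flush on it (all of step 4 and value of joint each of clip_front, clip_left, clip_right above -0.04 rad and linear speed of lid below 0.01 m/s); the robot touches nothing.
It fails at once if the fingers press on the box or its clips with more than 27 N (contact force between the fingers and box above 27 N).
It fails at once if the rest of the arm leans on the box or its clips with more than 27 N (contact force between the arm and box above 27 N).
It fails at once if a bystander is moved by more than 30 mm (distance of any of tube_rack, jar, tip_box, timer, reagent, spatula from where it was at the start of the episode above 0.03 m).
It also fails if it takes over 72 s, if anything falls off the work surface, if the arm or the gripper's body presses on something with over 40 N, if the wrist force passes 120 N, or if a joint passes its speed limit or range.

## Robot

A 6-joint arm with a two-finger parallel gripper is mounted at the origin on the work surface. World frame = base frame: x ahead of the robot, y to its left, z up, the work surface at z = 0. Lengths are in m, angles in rad, forces in N, time in s.
With the tool pointing down it reaches from about 0.3 to 0.85 m from the base axis. Payload 4.2 kg.
Tool frame: the origin (TCP) lies at the very end of the fingers, on their centre line; the grasp point (between the pads) lies manip.tcp_to_grasp behind it (manip.tcp_to_grasp is the distance from the TCP to the grasp point, in m); z points along the fingers, y is the line along which they close (so a half turn about z gives the same grasp; the last joint's range is limited). The gripper opens to 91 mm and grips with 3 to 60 N. Pads are 32 mm wide; open, the fingers measure 118 mm over their backs; the gripper's body (76 mm by 178 mm) begins 60 mm behind the grasp point.
Start: joints at [1.135, 0.32, 1.565, -0, 1.257, -0.02], TCP at [0.232, 0.526, 0.214] pointing down, gripper open.
Joint ranges: [-3.11, 3.11], [-0.84, 2.01], [0.21, 2.61], [-1.34, 4.49], [0.05, 2.63], [-2.56, 2.56]. Speed limits (rad/s): [2.57, 2.57, 3.14, 3.14, 3.14, 3.14].

## Interface

Orientations are given as a rotation vector (axis times angle).
In Python, from plant import manip gives the robot as it stands.
- The arm moves only by the tool pendant, called after "Emit:" as name(argument=value, ...), one argument or row to a line, values as JSON. Schema: {"type":"object","properties":{"moves":{"type":"array","items":{"type":"array","items":{"type":"number"},"minItems":6,"maxItems":6},"minItems":1,"maxItems":8},"finger_gap":{"type":"number"},"squeeze":{"type":"number"},"only":{"type":"string"},"quiet":{"type":"boolean"},"lines":{"type":"string"}},"required":["moves"],"additionalProperties":false}. moves is a list of rows, 1 to 8 of them, each of 6 numbers: dx, dy, dz in normalised numbers (1 is 400 mm), then a rotation vector rx, ry, rz in shares of 90 degrees (1.0 is 90 degrees); each row shifts and turns the commanded pose from where the row before left it, along the tool's axes as they then stand; what a row does not reach is not made up. A row lasts 1/12 s, in which the tool goes at most 0.0417 m and 0.125 rad, less where a joint would pass 70% of its speed; a pose out of reach is approached as far as the arm can. finger_gap is the opening from 0.0 (shut) to 1.0 (fully open), set as the call begins (left out keeps the last). The fingers move at their own pace and stop on an object; squeeze is the grip in N (left out, the last holds). Time passes only in rows, so rows that do not move let the fingers close. The tool returns the time, the measured TCP pose, the force, the opening and the grip force at its end. only (a regular expression) keeps the lines of the reply that match it, lines (a string "A,B") keeps lines A to B, and quiet returns only ok. A shift or turn number past 1, either way, is cut back to 1. Input that does not fit is refused with a message, and nothing moves.
- manip.sense(): the state, without advancing time (a new reading comes with each control period).
- manip.read_camera(name): name is "side" or "top" or "wrist"; returns the picture (420x560x3 uint8, red, green, blue); there is no depth.
- manip.camera_params(name): a dict with "camera_matrix" (3x3 intrinsics, pixels), "rvec" (rotation vector, rad) and "tvec" (3), from world to camera coordinates, as OpenCV has them; the wrist camera has in their place "tool_from_camera" (4x4, takes a point from camera to tool coordinates, whose origin is the TCP and whose axes are the flange's). Camera axes: x right, y down, z forward; pixel columns grow to the right and rows downward; lengths in m; the calibration is good to about 2 mm. A picture is of the moment at which its call begins: read the wrist's pose just before it. camera_params takes no time and is no camera call.
- manip.hand_in(): hands the job in; it is judged then, once.
The state is a dict: "time_s": time; "joint_pos": joint angles; "joint_velocities": joint speeds; "tau": joint torques, N m; "eef_pos": TCP position; "ee_rot": TCP orientation; "force": force on the tool from outside, world axes, zero at the start; "moment": the same for the moment, N m; "grip_width": opening from 0.0 (shut) to 1.0 (fully open); "finger_force": force on a finger pad.
Only numpy, scipy, OpenCV 4.12 (cv2) and the standard library are available. Lean on these libraries where they do the work, as an engineer would, in place of code of your own. Each camera call takes 0.05 s, during which the arm holds its last target. There are 200 camera calls.

## Working session

There is one attempt and no reset: what is moved stays moved. The work goes in short steps, Python scripts to look and compute and a tool call to move; the robot and the scene stay as the last step left them, time stands still between calls to the robot, and variables do not carry over. Pictures are saved under pics/ and viewed, at most 10 in all, crops included, and the job is handed in when it is done.

```bash
ls; mkdir -p pics; python3 - <<'E'
from plant import manip
import cv2, numpy as np
s=manip.sense(); print(s['time_s'],s['eef_pos'],s['ee_rot'],s['grip_width'],manip.tcp_to_grasp)
for n in ("side","top","wrist"):
    cv2.imwrite(f"pics/{n}0.png",manip.read_camera(n)[:,:,::-1]); p=manip.camera_params(n); print(n,{k:np.round(v,4).tolist() for k,v in p.items()})
E
```

```text
pics
0.0 [0.23203793 0.52553916 0.21309415] [-6.48380494e-01 -3.07353896e+00  2.81237601e-03] 0.9967527780277344 0.0188
side {'camera_matrix': [[386.6018, 0.0, 278.8014], [0.0, 386.6018, 211.1794], [0.0, 0.0, 1.0]], 'rvec': [2.3712, -0.4071, 0.1372], 'tvec': [-0.4597, 0.1832, 0.8793]}
top {'camera_matrix': [[463.9134, 0.0, 277.3301], [0.0, 463.9134, 211.1082], [0.0, 0.0, 1.0]], 'rvec': [2.1449, -2.1579, 0.1425], 'tvec': [0.0144, 0.5034, 1.4046]}
wrist {'camera_matrix': [[344.4102, 0.0, 283.4109], [0.0, 344.4102, 210.955], [0.0, 0.0, 1.0]], 'tool_from_camera': [[0.0007, -0.9665, -0.2567, 0.0716], [1.0, 0.0009, -0.0004, 0.0006], [0.0006, -0.2567, 0.9665, -0.1704], [0.0, 0.0, 0.0, 1.0]]}
```

View pics/top0.png

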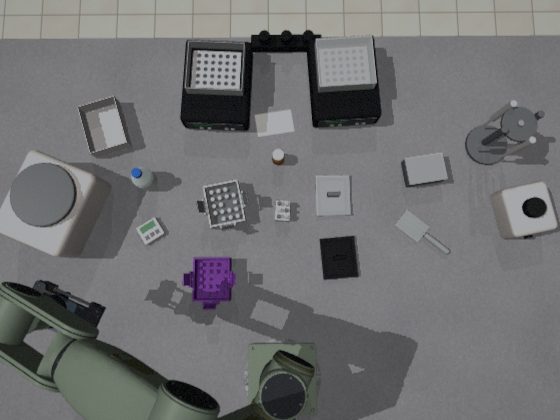

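View pics/side0.png

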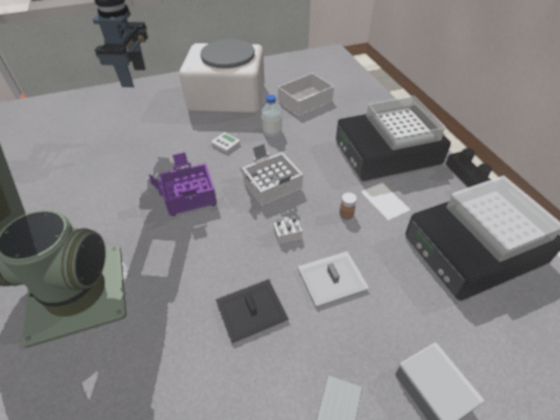

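The top picture shows four candidates.
- **Boxes:** the white box with tubes is at (224,205) and the purple look-alike is at (212,280). The white one fits the description.
- **Lids:** the clear or light lid with a grip bar is at (333,195) and the black look-alike is at (338,257). The clear one fits.

The tube rack at (283,210) and the jar at (278,157) stand near the path. I'll enlarge that area to confirm.

```bash
cat > h.py <<'E'
from plant import manip
import cv2, numpy as np
from scipy.spatial.transform import Rotation as R
def cam(n):
    p=manip.camera_params(n); K=np.array(p["camera_matrix"])
    if n=="wrist":
        s=manip.sense(); T=np.eye(4); T[:3,:3]=R.from_rotvec(s["ee_rot"]).as_matrix(); T[:3,3]=s["eef_pos"]
        M=T@np.array(p["tool_from_camera"]); return K,M[:3,:3],M[:3,3]
    W=R.from_rotvec(np.ravel(p["rvec"])).as_matrix(); return K,W.T,-W.T@np.ravel(p["tvec"])
def ray(c,uv,z):
    K,Rw,o=c; d=(Rw@np.linalg.inv(K)@np.c_[np.atleast_2d(uv).astype(float),np.ones(len(np.atleast_2d(uv)))].T).T
    return o+d*((z-o[2])/d[:,2])[:,None]
def proj(c,P):
    K,Rw,o=c; q=(K@Rw.T@(np.atleast_2d(P)-o).T).T; return q[:,:2]/q[:,2:]
E
python3 - <<'E'
import cv2
im=cv2.imread("pics/top0.png")
cv2.imwrite("pics/crop1.png",cv2.resize(im[145:290,175:375],None,fx=4,fy=4,interpolation=cv2.INTER_CUBIC))
from h import *
c=cam("top")
for z,l in ((0.067,[(224,205)]),(.02,[(333,195),(283,210),(278,157)])): print(ray(c,l,z).round(3).tolist())
E
```

```text
[[0.519, 0.173, 0.067]]
[[0.555, -0.164, 0.02], [0.509, -0.006, 0.02], [0.679, 0.008, 0.02]]
```

View pics/crop1.png

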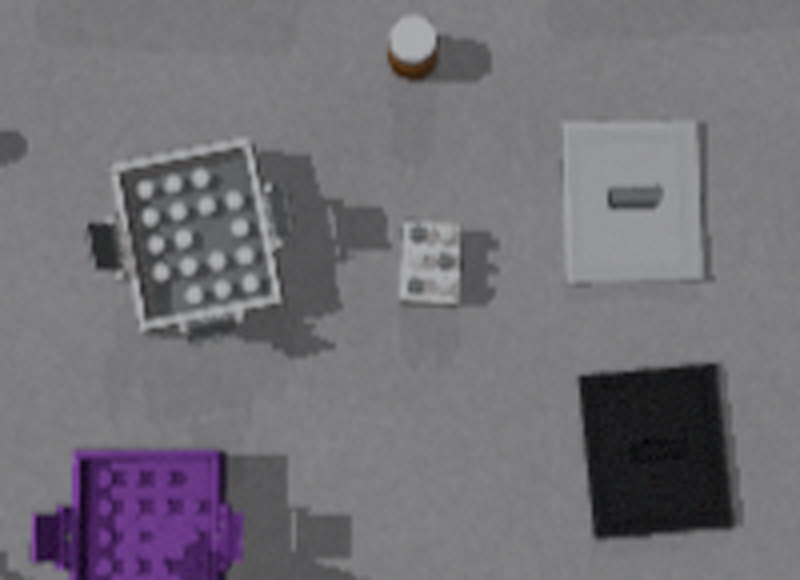

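The crop confirms it. The white box is centred near crop (197,235) with grey clips on its left, right and bottom sides. That puts the box's +x up in the image, with a yaw of about +10°. The clear lid is at crop (635,205) with its bar along world y. The purple and black look-alikes stay out of it. I'll raise the arm and move in for a wrist view.

The manual's scale: shifts go in shares of 400 mm and turns go in shares of 90 degrees. Converting my numbers, -0.0336 m is -0.084, -0.0216 m is -0.054.

Emit:
pendant(
  moves=[
    [-0.084,-0.054,-0.0175,0,0,0],
    [-0.084,-0.054,-0.0175,0,0,0],
    [-0.084,-0.054,-0.0175,0,0,0],
    [-0.084,-0.054,-0.0175,0,0,0],
    [-0.084,-0.054,-0.0175,0,0,0],
    [-0.084,-0.054,-0.0175,0,0,0],
    [-0.084,-0.054,-0.0175,0,0,0],
    [-0.084,-0.054,-0.0175,0,0,0],
  ],
  finger_gap=1.0,
)

```text
time_s: 0.82
eef_pos: [0.4089, 0.2575, 0.2702]
ee_rot: [-0.648, -3.074, -0.0]
force: [1.1, -0.7, 0.1]
grip_width: 0.999
finger_force: 0.0
```

Emit:
pendant(
  moves=[
    [-0.084,-0.054,0,0,0,0],
    [-0.084,-0.054,0,0,0,0],
    [-0.084,-0.054,0,0,0,0],
    [-0.084,-0.054,0,0,0,0],
    [-0.084,-0.054,0,0,0,0],
    [0,0,0,0,0,0.0764],
    [0,0,0,0,0,0.0764],
    [0,0,0,0,0,0.0764],
  ],
)

```text
time_s: 1.48
eef_pos: [0.5186, 0.0916, 0.2694]
ee_rot: [-1.2, -2.902, 0.001]
force: [0.1, 0.3, -0.5]
grip_width: 1.0
finger_force: 0.0
```

Emit:
pendant(
  moves=[
    [0,0,0,0,0,0.0764],
    [0,0,0,0,0,0.0764],
    [0,0,0,0,0,0.0764],
    [0,0,0,0,0,0.0764],
    [0,0,0,0,0,0.0764],
    [0,0,0,0,0,0.0764],
    [0,0,0,0,0,0.0446],
    [0,0,0,0,0,0],
  ],
)

```text
time_s: 2.15
eef_pos: [0.5182, 0.0927, 0.2696]
ee_rot: [-2.217, -2.225, 0.001]
force: [-0.1, -0.5, 0.0]
grip_width: 0.998
finger_force: 0.0
```

```bash
python3 - <<'E'
from h import *
s=manip.sense(); print(R.from_rotvec(s['ee_rot']).as_matrix().round(3))
c=cam("wrist"); im=manip.read_camera("wrist"); cv2.imwrite("pics/w1.png",im[:,:,::-1]); print(proj(c,[.519,.173,.067]))
E
```

```text
[[-0.004  1.    -0.001]
 [ 1.     0.004  0.   ]
 [ 0.    -0.001 -1.   ]]
[[283.85703358 111.55315518]]
```

View pics/w1.png

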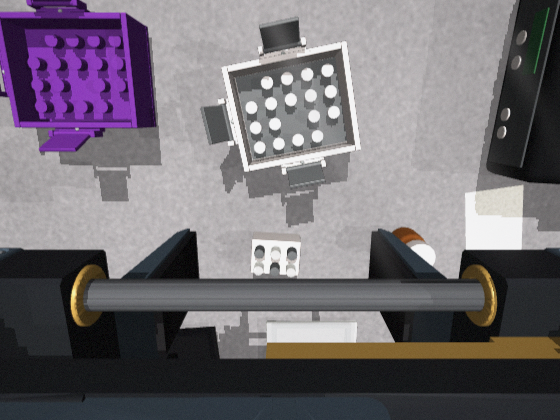

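The wrist view shows the white box with its rim corners near (222,67), (346,42), (359,150) and (246,171). The clips are at the top (280,35), left (215,124) and bottom (303,172), and the tube rack is at (275,257). Next I'll measure the rim.

```bash
python3 - <<'E'
import cv2
im=cv2.imread("pics/w1.png")
g=cv2.resize(im[15:190,195:375],None,fx=3.4,fy=3.4,interpolation=cv2.INTER_CUBIC)
cv2.imwrite("pics/w1c.png",g); print(g.shape)
E
```

```text
(595, 612, 3)
```

View pics/w1c.png

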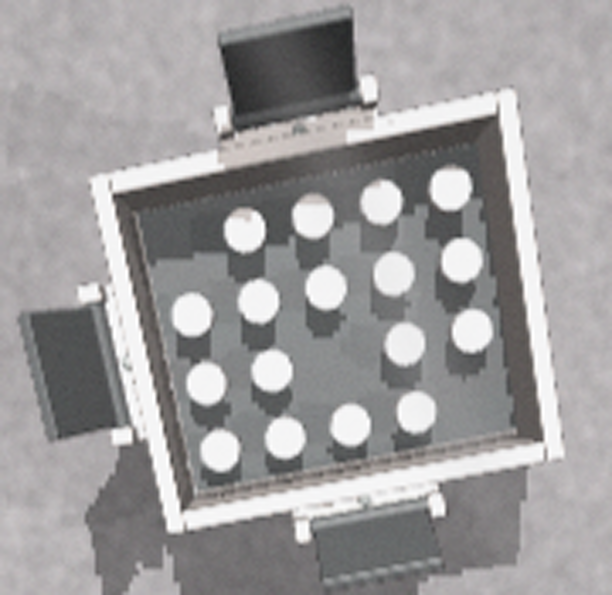

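The enlarged crop shows clean outer rim corners at about crop (92,180), (513,90), (563,458) and (173,531), with clip hinges at the middles of the left, top and bottom sides. I'll fit the rim edges to subpixel and cast rays from them, getting the height from the known rim size.

```bash
cat >> h.py <<'E'
from scipy.ndimage import map_coordinates
def quad(gray,C,fr,lo=-7,hi=7):
    """refine corner pixels C (ordered) by edge lines: steepest fall going outward, at fractions fr"""
    C=np.array(C,float); L=[]; m=C.mean(0); g=cv2.GaussianBlur(gray,(0,0),0.8).astype(float); t=np.arange(lo,hi,.25)
    for i in range(4):
        a,b=C[i],C[(i+1)%4]; n=np.array([b[1]-a[1],a[0]-b[0]]); n/=np.hypot(*n)
        if n@((a+b)/2-m)<0: n=-n
        P=[]
        for f in fr:
            q=a+f*(b-a)+t[:,None]*n; v=map_coordinates(g,[q[:,1],q[:,0]],order=1); P.append(q[np.argmin(np.gradient(v))])
        P=np.array(P,np.float32); vx,vy,x,y=cv2.fitLine(P,cv2.DIST_HUBER,0,.01,.01).ravel(); L.append(np.cross([x,y,1],[x+vx,y+vy,1]))
    out=[np.cross(L[i-1],L[i]) for i in range(4)]; return np.array([o[:2]/o[2] for o in out])
def rect(c,uv,z,lx=None,ly=None):
    """corners uv -> centre, side lengths, yaw on plane z"""
    P=ray(c,uv,z)[:,:2]; e=[P[(i+1)%4]-P[i] for i in range(4)]
    return P.mean(0),[round(float(np.hypot(*x)),4) for x in e],[round(float(np.degrees(np.arctan2(x[1],x[0]))),2) for x in e]
E
python3 - <<'E'
from h import *
c=cam("wrist"); g=cv2.cvtColor(cv2.imread("pics/w1.png"),cv2.COLOR_BGR2GRAY)
C=np.array([(92,180),(513,90),(563,458),(173,531)])/3.4+[195,15]
q=quad(g,C,[.06,.1,.14,.18,.22,.78,.82,.86,.9,.94]); print(C.round(1).tolist(),q.round(1).tolist())
for z in (.057,.061,.065): print(z,rect(c,q,z))
E
```

```text
[[222.1, 67.9], [345.9, 41.5], [360.6, 149.7], [245.9, 171.2]] [[220.9, 66.5], [345.9, 40.4], [360.5, 148.8], [244.0, 171.8]]
0.057 (array([0.52816956, 0.17582424]), [0.1305, 0.1109, 0.1312, 0.1115], [11.29, -78.6, -168.43, 101.07])
0.061 (array([0.52806849, 0.17571175]), [0.1292, 0.1097, 0.1298, 0.1103], [11.29, -78.6, -168.43, 101.07])
0.065 (array([0.52796743, 0.17559925]), [0.1278, 0.1086, 0.1284, 0.1092], [11.29, -78.6, -168.43, 101.07])
```

Scaled: -0.038 m is -0.095, 0.003 m is 0.0075.

Emit:
pendant(
  moves=[
    [-0.095,0.0075,0,0,0,0],
    [-0.095,0.0075,0,0,0,0],
    [-0.095,0.0075,0,0,0,0],
    [-0.095,0.0075,0,0,0,0],
    [-0.095,0.0075,0,0,0,0],
    [-0.095,0.0075,0,0,0,0],
    [-0.095,0.0075,0,0,0,0],
    [-0.095,0.0075,0,0,0,0],
  ],
)

```text
time_s: 2.87
eef_pos: [0.5437, -0.213, 0.2699]
ee_rot: [-2.214, -2.229, -0.0]
force: [0.2, 1.0, 0.4]
grip_width: 1.0
finger_force: 0.0
```

Emit:
pendant(
  moves=[
    [-0.09,0.0075,0,0,0,0],
    [0,0,0,0,0,0],
    [0,0,0,0,0,0],
  ],
)

```text
time_s: 3.12
eef_pos: [0.5468, -0.2488, 0.2691]
ee_rot: [-2.217, -2.224, 0.0]
force: [0.6, 0.8, 0.6]
grip_width: 0.999
finger_force: 0.0
```

```bash
python3 - <<'E'
from h import *
c=cam("wrist"); im=manip.read_camera("wrist"); cv2.imwrite("pics/w2.png",im[:,:,::-1]); 
u=proj(c,[.555,-.164,.015])[0]; print(u); u=u.astype(int)
a=im[max(0,u[1]-100):u[1]+100,u[0]-110:u[0]+110,::-1]; cv2.imwrite("pics/w2c.png",cv2.resize(a,None,fx=3,fy=3,interpolation=cv2.INTER_CUBIC)); print(a.shape)
E
```

```text
[290.1667995  108.82146038]
(200, 220, 3)
```

View pics/w2c.png

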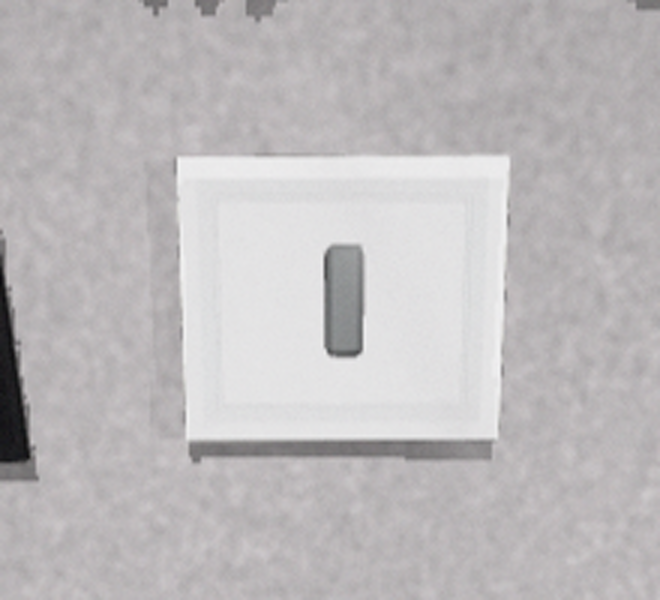

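The crop shows the clear lid with corners at crop (177,157), (509,156), (497,438) and (188,438), and the grey bar at (344,300) running along world y. It's the light one, and the black look-alike is to its left.

```bash
python3 - <<'E'
from h import *
c=cam("wrist"); im=cv2.imread("pics/w2.png"); g=cv2.cvtColor(im,cv2.COLOR_BGR2GRAY)
o=np.array([290-110,max(0,108-100)])
C=np.array([(177,157),(509,156),(497,438),(188,438)])/3+o
q=quad(g,C,np.linspace(.06,.94,15),-4,4); print(C.round(1).tolist(),q.round(1).tolist())
for z in (.008,.014,): print(z,rect(c,q,z))
m=np.zeros_like(g); x,y=(np.array([(300,225),(390,375)])/3+o)[:,0].astype(int),(np.array([(300,225),(390,375)])/3+o)[:,1].astype(int)
m[y[0]:y[1],x[0]:x[1]]=(g[y[0]:y[1],x[0]:x[1]]<175)*255
cn=max(cv2.findContours(m,0,2)[0],key=cv2.contourArea); r=cv2.minAreaRect(cn); print(r, ray(c,[r[0]],.042)[0], ray(c,[r[0]],.035)[0])
b=ray(c,cv2.boxPoints(r),.042)[:,:2]; print(b.round(4).tolist())
print(manip.sense()['eef_pos'])
E
```

```text
[[239.0, 60.3], [349.7, 60.0], [345.7, 154.0], [242.7, 154.0]] [[238.2, 59.6], [349.4, 59.3], [345.8, 154.3], [241.9, 154.2]]
0.008 (array([ 0.55943878, -0.16181959]), [0.1291, 0.1094, 0.1292, 0.109], [0.48, -89.17, -179.72, 90.78])
0.014 (array([ 0.55926949, -0.16200553]), [0.1273, 0.1079, 0.1274, 0.1075], [0.48, -89.17, -179.72, 90.78])
((294.0, 108.0), (36.0, 12.0), 90.0) [ 0.55867608 -0.16239893  0.042     ] [ 0.55887704 -0.16217366  0.035     ]
[[0.5519, -0.1436], [0.565, -0.1435], [0.5657, -0.1817], [0.5522, -0.1818]]
[ 0.54683085 -0.24736967  0.26933884]
```

Scaled: 0.035 m is 0.0875, 0.0284 m is 0.071.

Emit:
pendant(
  moves=[
    [0.071,0.01,0.05,0,0,0],
    [0.071,0.01,0.05,0,0,0],
    [0.071,0.01,0.05,0,0,0],
    [0,0,0.0875,0,0,0],
    [0,0,0.0875,0,0,0],
    [0,0,0.0875,0,0,0],
    [0,0,0.075,0,0,0],
    [0,0,0.05,0,0,0],
  ],
  finger_gap=0.5,
)

```text
time_s: 3.83
eef_pos: [0.5568, -0.1593, 0.0523]
ee_rot: [-2.209, -2.228, 0.003]
force: [-0.2, -0.6, -0.6]
grip_width: 0.507
finger_force: 0.0
```

Emit:
pendant(
  moves=[
    [0,0,0.035,0,0,0],
    [0,0,0.025,0,0,0],
    [0,0,0.02,0,0,0],
    [0,0,0.01,0,0,0],
    [0,0,0,0,0,0],
    [0,0,0,0,0,0],
  ],
)

```text
time_s: 4.33
eef_pos: [0.5592, -0.1618, 0.0196]
ee_rot: [2.215, 2.227, 0.001]
force: [-0.3, -0.5, 0.3]
grip_width: 0.503
finger_force: 0.0
```

Emit:
pendant(
  moves=[
    [0,0,0,0,0,0],
    [0,0,0,0,0,0],
    [0,0,0,0,0,0],
    [0,0,0,0,0,0],
    [0,0,0,0,0,0],
    [0,0,0,0,0,0],
  ],
  finger_gap=0.0,
  squeeze=25,
)

```text
time_s: 4.83
eef_pos: [0.5588, -0.162, 0.0192]
ee_rot: [2.216, 2.227, 0.0]
force: [0.4, -0.1, 1.0]
grip_width: 0.151
finger_force: 25.0
```

Emit:
pendant(
  moves=[
    [0,0,-0.025,0,0,0],
    [0,0,-0.05,0,0,0],
    [0,0,-0.075,0,0,0],
    [0,0,-0.0875,0,0,0],
    [0,0,-0.0875,0,0,0],
    [0,0,-0.075,0,0,0],
    [0,0,0,0,0,0],
    [0,0,0,0,0,0],
  ],
)

```text
time_s: 5.5
eef_pos: [0.5595, -0.1621, 0.1813]
ee_rot: [2.213, 2.224, 0.004]
force: [0.1, 0.6, -2.5]
grip_width: 0.153
finger_force: 25.0
```

Scaled: 0.0375 m is 0.0938, -0.0033 m is -0.0083.

Emit:
pendant(
  moves=[
    [0.05,-0.0083,0,0,0,0],
    [0.0938,-0.0083,0,0,0,0],
    [0.0938,-0.0083,0,0,0,0],
    [0.0938,-0.0083,0,0,0,0],
    [0.0938,-0.0083,0,0,0,0],
    [0.0938,-0.0083,0,0,0,0],
    [0.0938,-0.0083,0,0,0,0],
    [0.0938,-0.0083,0,0,0,0],
  ],
)

```text
time_s: 6.17
eef_pos: [0.529, 0.1219, 0.1771]
ee_rot: [-2.214, -2.225, 0.005]
force: [0.3, -0.3, -1.6]
grip_width: 0.152
finger_force: 25.0
```

Emit:
pendant(
  moves=[
    [0.0875,-0.0073,0,0,0,0],
    [0.05,0,0,0,0,0],
    [0,0,0,0,0,-0.0573],
    [0,0,0,0,0,-0.0656],
    [0,0,0,0,0,0],
    [0,0,0,0,0,0],
  ],
)

```text
time_s: 6.67
eef_pos: [0.5267, 0.1752, 0.1775]
ee_rot: [-1.993, -2.426, 0.004]
force: [0.3, 0.3, -0.8]
grip_width: 0.153
finger_force: 25.0
```

```bash
python3 - <<'E'
from h import *
s=manip.sense(); M=R.from_rotvec(s['ee_rot']).as_matrix(); print(M.round(3), np.degrees(np.arctan2(M[1,1],M[0,1])))
d=np.array([.528,.1757,0])-s['eef_pos']; print(s['eef_pos'],M.T@d)
cv2.imwrite("pics/w3.png",manip.read_camera("wrist")[:,:,::-1])
im=manip.read_camera("side")[:,:,::-1]; cv2.imwrite("pics/s3.png",cv2.resize(im[100:240,190:370],None,fx=4,fy=4,interpolation=cv2.INTER_CUBIC))
E
```

```text
[[-0.194  0.981 -0.003]
 [ 0.981  0.194 -0.001]
 [-0.    -0.003 -1.   ]] 11.206519929951499
[0.52671178 0.17524696 0.1774768 ] [0.00024421 0.00191839 0.17747152]
```

View pics/w3.png

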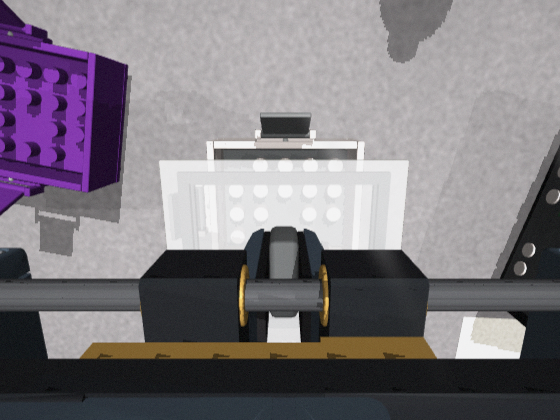

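The view shows the held lid squared up with the box. The far rim spans columns 208–362 at row 141 (middle 285) and the lid spans 161–408 (middle 284.5). A correction of about +1.5 mm in tool y is left. I'll lower the lid to just above the rim and measure again.

Scaled: 0.03 m is 0.075, 0.025 m is 0.0625.

Emit:
pendant(
  moves=[
    [0,0.0038,0.05,0,0,0],
    [0,0,0.075,0,0,0],
    [0,0,0.0625,0,0,0],
    [0,0,0.0313,0,0,0],
    [0,0,0,0,0,0],
    [0,0,0,0,0,0],
  ],
)

```text
time_s: 7.27
eef_pos: [0.529, 0.1753, 0.091]
ee_rot: [-1.992, -2.428, 0.002]
force: [-0.5, 0.2, -1.7]
grip_width: 0.153
finger_force: 25.0
```

```bash
python3 - <<'E'
from h import *
S=[]
for i in range(4):
    s=manip.sense(); im=manip.read_camera("wrist"); S.append([*s['eef_pos'],*s['ee_rot']])
S=np.array(S); print(S.round(4)); cv2.imwrite("pics/w4.png",im[:,:,::-1])
M=R.from_rotvec(s['ee_rot']).as_matrix(); print(np.degrees(np.arctan2(M[1,1],M[0,1])), M.T@(np.array([.528,.1757,0])-S[:,:3].mean(0)))
E
```

```text
[[ 5.2900e-01  1.7530e-01  9.1000e-02 -1.9924e+00 -2.4279e+00  1.8000e-03]
 [ 5.2980e-01  1.7570e-01  9.2100e-02  1.9923e+00  2.4284e+00  1.5000e-03]
 [ 5.3020e-01  1.7580e-01  9.2600e-02  1.9914e+00  2.4282e+00  3.3000e-03]
 [ 5.3030e-01  1.7590e-01  9.2900e-02  1.9908e+00  2.4282e+00  4.0000e-03]]
11.304962518165658 [ 0.00033122 -0.00205905  0.09214359]
```

View pics/w4.png

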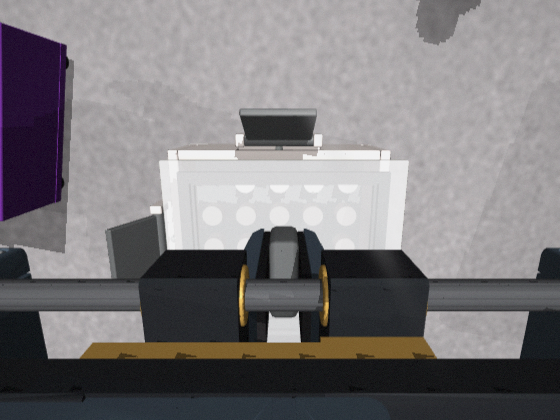

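The rim's far edge now spans columns ~169–390 (middle 279.5) against the lid at 162–407 (middle 284.5), so the tool is ~2 mm too far along its +y. I'll quantify that from the pixels.

```bash
python3 - <<'E'
from h import *
g=cv2.cvtColor(cv2.imread("pics/w4.png"),cv2.COLOR_BGR2GRAY); c=cam("wrist"); s=manip.sense(); M=R.from_rotvec(s['ee_rot']).as_matrix()
for r in (152,154,156,158): 
    d=np.diff(cv2.GaussianBlur(g,(0,0),.8)[r].astype(int)); l=150+np.argmax(d[150:200]); q=370+np.argmin(d[370:420]); print(r,l+.5,q+.5, [((ray(c,[(x+.5,r)],.0595)[0]-s['eef_pos'])@M).round(4)[:2].tolist() for x in (l,q)])
for r in (190,200,220,240):
    d=np.diff(g[r].astype(int)); l=150+np.argmax(d[150:175]); q=395+np.argmin(d[395:420]); print(r,l+.5,q+.5,[((ray(c,[(x+.5,r)],s['eef_pos'][2]-.005)[0]-s['eef_pos'])@M).round(4)[:2].tolist() for x in (l,q)])
print(s['eef_pos'],s['force'])
E
```

```text
152 167.5 379.5 [[0.0538, -0.0671], [0.0538, 0.057]]
154 167.5 379.5 [[0.0526, -0.0672], [0.0527, 0.0571]]
156 167.5 389.5 [[0.0515, -0.0673], [0.0515, 0.0631]]
158 167.5 389.5 [[0.0503, -0.0674], [0.0504, 0.0632]]
190 161.5 405.5 [[0.0369, -0.0624], [0.0369, 0.0641]]
200 162.5 404.5 [[0.0316, -0.0624], [0.0316, 0.0641]]
220 163.5 403.5 [[0.0207, -0.0628], [0.0207, 0.0645]]
240 165.5 401.5 [[0.0095, -0.0627], [0.0094, 0.0645]]
[0.53018636 0.1759417  0.09286314] [-0.04732022  1.09095375 -1.25303799]
```

Scaled: 0.004 m is 0.01, -0.0026 m is -0.0065.

Emit:
pendant(
  moves=[
    [0.0008,-0.0065,0,0,0,0],
    [0,0,0,0,0,0],
    [0,0,0.01,0,0,0],
    [0,0,0.01,0,0,0],
    [0,0,0,0,0,0],
    [0,0,0,0,0,0],
    [0,0,0,0,0,0],
  ],
)

```text
time_s: 8.05
eef_pos: [0.5266, 0.1756, 0.0833]
ee_rot: [-1.991, -2.43, 0.0]
force: [0.0, 0.4, 0.2]
grip_width: 0.149
finger_force: 25.0
```

```bash
python3 - <<'E'
from h import *
c=cam("wrist");im=manip.read_camera("wrist"); s=manip.sense(); M=R.from_rotvec(s['ee_rot']).as_matrix(); cv2.imwrite("pics/w5.png",im[:,:,::-1]); g=cv2.cvtColor(im,cv2.COLOR_RGB2GRAY)
print(s['eef_pos'],M.T@(np.array([.528,.1757,0])-s['eef_pos']))
G=cv2.GaussianBlur(g,(0,0),.8).astype(int)
for r in range(148,164,2):
    d=np.diff(G[r]); l=130+np.argmax(d[130:200]); q=370+np.argmin(d[370:430]); print(r,l+.5,q+.5, [((ray(c,[(x+.5,r)],.0595)[0]-s['eef_pos'])@M).round(4)[:2].tolist() for x in (l,q)])
E
```

```text
[0.52665046 0.17558662 0.08342479] [-0.00015996  0.00133942  0.08342488]
148 146.5 371.5 [[0.0568, -0.0755], [0.0569, 0.0496]]
150 146.5 411.5 [[0.0557, -0.0756], [0.0558, 0.072]]
152 179.5 390.5 [[0.0546, -0.0573], [0.0547, 0.0604]]
154 179.5 401.5 [[0.0535, -0.0574], [0.0536, 0.0666]]
156 168.5 402.5 [[0.0524, -0.0637], [0.0525, 0.0673]]
158 168.5 401.5 [[0.0513, -0.0638], [0.0514, 0.0668]]
160 158.5 401.5 [[0.0502, -0.0695], [0.0503, 0.0669]]
162 158.5 408.5 [[0.0491, -0.0696], [0.0492, 0.0709]]
```

Scaled: 0.003 m is 0.0075, 0.001 m is 0.0025.

Emit:
pendant(
  moves=[
    [0,0.0025,0,0,0,0],
    [0,0,0.0075,0,0,0],
    [0,0,0.005,0,0,0],
    [0,0,0,0,0,0],
    [0,0,0,0,0,0],
  ],
)

```text
time_s: 8.52
eef_pos: [0.5274, 0.1757, 0.0782]
ee_rot: [-1.991, -2.43, 0.001]
force: [0.7, 0.1, -1.6]
grip_width: 0.151
finger_force: 25.0
```

Emit:
pendant(
  moves=[
    [0,0,0.005,0,0,0],
    [0,0,0.005,0,0,0],
    [0,0,0,0,0,0],
    [0,0,0,0,0,0],
  ],
)

```text
time_s: 8.85
eef_pos: [0.5274, 0.1757, 0.0743]
ee_rot: [-1.991, -2.43, 0.0]
force: [-0.2, 0.3, -1.8]
grip_width: 0.152
finger_force: 25.0
```

Scaled: 0.002 m is 0.005.

Emit:
pendant(
  moves=[
    [0,0,0.005,0,0,0],
    [0,0,0,0,0,0],
    [0,0,0,0,0,0],
  ],
)

```text
time_s: 9.1
eef_pos: [0.5279, 0.1759, 0.073]
ee_rot: [1.991, 2.43, 0.001]
force: [-0.5, -0.3, 3.4]
grip_width: 0.154
finger_force: 25.0
```

Emit:
pendant(
  moves=[
    [0,0,0.0038,0,0,0],
    [0,0,0,0,0,0],
    [0,0,0,0,0,0],
  ],
)

```text
time_s: 9.35
eef_pos: [0.5279, 0.1758, 0.073]
ee_rot: [1.99, 2.429, 0.002]
force: [-3.6, -0.4, 12.6]
grip_width: 0.153
finger_force: 25.0
```

Scaled: -0.002 m is -0.005, -0.001 m is -0.0025.

Emit:
pendant(
  moves=[
    [0,0,-0.0025,0,0,0],
    [0,0.0025,0,0,0,0],
    [0,0,0,0,0,0],
    [0,-0.005,0,0,0,0],
    [0,0,0,0,0,0],
    [0.0025,0.0025,0,0,0,0],
    [0,0,0,0,0,0],
    [-0.0025,0,0,0,0,0],
  ],
)

```text
time_s: 10.02
eef_pos: [0.5279, 0.176, 0.073]
ee_rot: [1.991, 2.43, 0.002]
force: [-2.0, 3.3, 7.7]
grip_width: 0.15
finger_force: 25.0
```

Emit:
pendant(
  moves=[
    [-0.0025,0,0,0,0,0],
    [0,0,0,0,0,0],
    [0.0025,0,0,0,0,0],
    [0,0,0,0,0,0],
  ],
)

```text
time_s: 10.35
eef_pos: [0.5281, 0.1757, 0.073]
ee_rot: [1.99, 2.429, 0.001]
force: [-1.2, -1.2, 8.3]
grip_width: 0.156
finger_force: 25.0
```

Scaled: -0.035 m is -0.0875, -0.02 m is -0.05.

Emit:
pendant(
  moves=[
    [0,0,-0.0013,0,0,0],
    [0,0,0,0,0,0],
    [0,0,0,0,0,0],
    [0,0,0,0,0,0],
    [0,0,-0.05,0,0,0],
    [0,0,-0.0875,0,0,0],
    [0,0,-0.0875,0,0,0],
    [0,0,-0.0875,0,0,0],
  ],
  finger_gap=0.4,
)

```text
time_s: 11.02
eef_pos: [0.527, 0.1756, 0.1983]
ee_rot: [-1.99, -2.429, 0.002]
force: [1.1, 0.7, -0.6]
grip_width: 0.396
finger_force: 0.0
```

Emit:
pendant(
  moves=[
    [-0.07,0,-0.075,0,0,0],
    [-0.07,0,-0.0625,0,0,0],
    [-0.07,0,-0.0375,0,0,0],
    [0,0,0,0,0,0],
    [0,0,0,0,0,0],
    [0,0,0,0,0,0],
  ],
)

```text
time_s: 11.52
eef_pos: [0.5435, 0.0936, 0.2665]
ee_rot: [-1.99, -2.428, 0.001]
force: [0.2, -0.9, 0.3]
grip_width: 0.398
finger_force: 0.0
```

```bash
python3 - <<'E'
from h import *
c=cam("wrist");im=manip.read_camera("wrist"); s=manip.sense(); print(s['eef_pos'],s['force']); cv2.imwrite("pics/w6.png",im[:,:,::-1])
u=proj(c,[.528,.1757,.065])[0].astype(int); y0=max(0,u[1]-100); a=im[y0:u[1]+100,u[0]-110:u[0]+110,::-1]; print(u,y0)
cv2.imwrite("pics/w6c.png",cv2.resize(a,None,fx=3,fy=3,interpolation=cv2.INTER_CUBIC))
E
```

```text
[0.54329324 0.09392577 0.26612353] [-0.77453039  0.19570876 -0.92066343]
[283 108] 8
```

View pics/w6c.png

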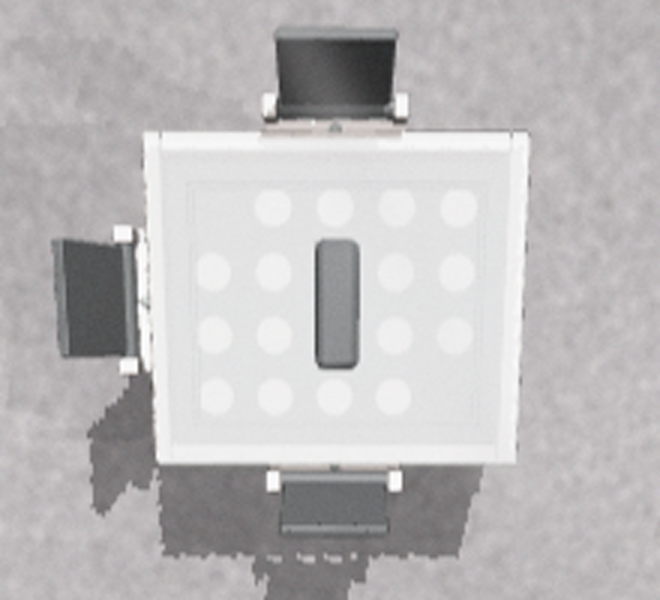

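The lid sits square on the box, with its plate edges on the rim outline and all three clips still open. Contact held at TCP z = 0.073, so the hinge height is ≈ 0.068. Tool x runs along box +y and tool y along box +x. I'll close the fingers and go outside the left (+y) clip.

The manual's scale: shifts go in shares of 400 mm and turns go in shares of 90 degrees. Converting my numbers, 0.038 m is 0.095, 0.035 m is 0.0875.

```bash
cat > b.py <<'E'
from h import *
s=manip.sense(); M=R.from_rotvec(s['ee_rot']).as_matrix(); d=(s['eef_pos']-np.array([.5279,.1758,.0678])); a=np.radians(11.3)
print("box x,y, above hinge (mm):",np.round(1e3*np.array([d[0]*np.cos(a)+d[1]*np.sin(a),-d[0]*np.sin(a)+d[1]*np.cos(a),d[2]]),1),"F",np.round(s['force'],1),"t",s['time_s'])
E
```

Emit:
pendant(
  moves=[
    [0.095,0,0,0,0,0],
    [0.095,0,0,0,0,0],
    [0.095,0,0,0,0,0],
    [0.095,0,0,0,0,0],
    [0.095,0,0,0,0,0],
    [0,0,0.0875,0,0,0],
    [0,0,0.0875,0,0,0],
    [0,0,0.0875,0,0,0],
  ],
  finger_gap=0.0,
  squeeze=20,
)

```text
time_s: 12.23
eef_pos: [0.5052, 0.2816, 0.1603]
ee_rot: [-1.986, -2.433, 0.001]
force: [0.4, -0.5, -0.4]
grip_width: 0.004
finger_force: 0.0
```

Emit:
pendant(
  moves=[
    [0,0,0.075,0,0,0],
    [0,0,0.05,0,0,0],
    [0,0,0,0,0,0],
    [0,0,0,0,0,0],
    [0,0,0,0,0,0],
  ],
)

```text
time_s: 12.65
eef_pos: [0.5071, 0.2806, 0.1133]
ee_rot: [1.99, 2.431, 0.002]
force: [-0.0, 0.1, 0.4]
grip_width: 0.006
finger_force: 0.0
```

```bash
python3 b.py
```

```text
box x,y, above hinge (mm): [  0.2 106.9  45.5] F [-0.   0.1  0.4] t 12.65
```

Scaled: 0.015 m is 0.0375, 0.01 m is 0.025.

Emit:
pendant(
  moves=[
    [0,0,0.0375,0,0,0],
    [0,0,0.025,0,0,0],
    [0,0,0,0,0,0],
    [-0.0175,0,0,0,0,0],
    [-0.0175,0,0,0,0,0],
    [-0.015,0,0,0,0,0],
    [-0.015,0,0,0,0,0],
    [0,0,0,0,0,0],
  ],
)

```text
time_s: 13.32
eef_pos: [0.5127, 0.2534, 0.0884]
ee_rot: [1.992, 2.428, 0.003]
force: [0.3, 2.4, 1.6]
grip_width: 0.004
finger_force: 1.0
```

```bash
python3 b.py
```

```text
box x,y, above hinge (mm): [ 0.3 79.1 20.6] F [0.3 2.4 1.6] t 13.3167
```

Scaled: -0.0074 m is -0.0185, -0.0055 m is -0.0138.

Emit:
pendant(
  moves=[
    [-0.0185,0,-0.0025,0,0,0],
    [-0.0138,0,0,0,0,0],
    [-0.0138,0,0,0,0,0],
    [-0.0093,0,0.0058,0,0,0],
    [-0.0093,0,0.0058,0,0,0],
    [0,0,0,0,0,0],
  ],
)

```text
time_s: 13.82
eef_pos: [0.5171, 0.2297, 0.0841]
ee_rot: [-1.992, -2.428, -0.004]
force: [-0.6, 5.3, 2.5]
grip_width: 0.004
finger_force: 2.7
```

```bash
python3 b.py
```

```text
box x,y, above hinge (mm): [-0.1 55.  16.3] F [-0.6  5.3  2.5] t 13.8167
```

Emit:
pendant(
  moves=[
    [-0.0068,0,0.007,0,0,0],
    [-0.0068,0,0.007,0,0,0],
    [0,0,0,0,0,0],
    [0,0,0,0,0,0],
  ],
)

```text
time_s: 14.15
eef_pos: [0.5183, 0.2241, 0.0788]
ee_rot: [-1.991, -2.43, -0.003]
force: [-0.6, 4.8, 2.5]
grip_width: 0.004
finger_force: 2.1
```

```bash
python3 b.py
```

```text
box x,y, above hinge (mm): [ 0.1 49.2 11. ] F [-0.6  4.8  2.5] t 14.15
```

Scaled: 0.002 m is 0.005, -0.0015 m is -0.0038.

Emit:
pendant(
  moves=[
    [-0.0038,0,0.005,0,0,0],
    [-0.0038,0,0.005,0,0,0],
    [0,0,0,0,0,0],
  ],
)

```text
time_s: 14.4
eef_pos: [0.5183, 0.2195, 0.0736]
ee_rot: [1.99, 2.43, -0.003]
force: [0.3, 0.6, -0.3]
grip_width: 0.005
finger_force: 0.3
```

```bash
python3 b.py
```

```text
box x,y, above hinge (mm): [-0.9 44.7  5.8] F [ 0.3  0.6 -0.3] t 14.4
```

Emit:
pendant(
  moves=[
    [0,0,0.005,0,0,0],
    [0,0,0.0038,0,0,0],
    [0,0,0,0,0,0],
    [0,0,0,0,0,0],
  ],
)

```text
time_s: 14.73
eef_pos: [0.5183, 0.2195, 0.0721]
ee_rot: [1.99, 2.43, -0.002]
force: [-3.7, -2.0, 12.9]
grip_width: 0.002
finger_force: 6.5
```

```bash
python3 b.py
```

```text
box x,y, above hinge (mm): [-0.8 44.8  4.3] F [-3.7 -2.  12.9] t 14.7333
```

Scaled: -0.038 m is -0.095, -0.037 m is -0.0925.

Emit:
pendant(
  moves=[
    [0,0,-0.0375,0,0,0],
    [0,0,-0.075,0,0,0],
    [-0.0925,0.0013,-0.0075,0,0,0],
    [-0.095,0,0,0,0,0],
    [-0.095,0,0,0,0,0],
    [-0.095,0,0,0,0,0],
    [0,0,0,0,0,0],
    [0,0,0,0,0,0],
  ],
)

```text
time_s: 15.4
eef_pos: [0.5483, 0.0703, 0.118]
ee_rot: [-1.995, -2.426, 0.003]
force: [-0.4, 0.4, 0.2]
grip_width: 0.001
finger_force: 0.0
```

```bash
python3 b.py
```

```text
box x,y, above hinge (mm): [  -0.6 -107.4   50.2] F [-0.4  0.4  0.2] t 15.4
```

Emit:
pendant(
  moves=[
    [0,0,0.0375,0,0,0],
    [0,0,0.0325,0,0,0],
    [0,0,0,0,0,0],
    [0,0,0,0,0,0],
  ],
)

```text
time_s: 15.73
eef_pos: [0.5478, 0.0734, 0.09]
ee_rot: [-1.988, -2.43, 0.003]
force: [-0.1, 0.1, 0.1]
grip_width: 0.003
finger_force: 0.0
```

```bash
python3 b.py
```

```text
box x,y, above hinge (mm): [  -0.6 -104.3   22.2] F [-0.1  0.1  0.1] t 15.7333
```

Now the mirror of the same sweep.

Scaled: 0.007 m is 0.0175, 0.006 m is 0.015.

Emit:
pendant(
  moves=[
    [0.015,0,0.0025,0,0,0],
    [0.015,0,0,0,0,0],
    [0.015,0,0,0,0,0],
    [0.015,0,0,0,0,0],
    [0.0175,0,0,0,0,0],
    [0,0,0,0,0,0],
  ],
)

```text
time_s: 16.23
eef_pos: [0.543, 0.1042, 0.0903]
ee_rot: [1.989, 2.431, 0.002]
force: [1.4, -2.7, 2.4]
grip_width: 0.003
finger_force: 1.6
```

```bash
python3 b.py
```

```text
box x,y, above hinge (mm): [  0.7 -73.2  22.5] F [ 1.4 -2.7  2.4] t 16.2333
```

Emit:
pendant(
  moves=[
    [0.015,0,0,0,0,0],
    [0.015,0,0,0,0,0],
    [0.0093,0,0.0058,0,0,0],
    [0.0093,0,0.0058,0,0,0],
    [0.0068,0,0.007,0,0,0],
    [0,0,0,0,0,0],
    [0,0,0,0,0,0],
  ],
)

```text
time_s: 16.82
eef_pos: [0.5386, 0.124, 0.0826]
ee_rot: [1.989, 2.43, -0.001]
force: [-0.0, -4.8, 3.1]
grip_width: 0.006
finger_force: 2.6
```

```bash
python3 b.py
```

```text
box x,y, above hinge (mm): [  0.3 -52.9  14.8] F [-0.  -4.8  3.1] t 16.8167
```

Scaled: 0.0027 m is 0.0068, 0.002 m is 0.005.

Emit:
pendant(
  moves=[
    [0.0068,0,0.0063,0,0,0],
    [0.0068,0,0.0063,0,0,0],
    [0.0038,0,0.005,0,0,0],
    [0.0038,0,0.005,0,0,0],
    [0,0,0,0,0,0],
  ],
)

```text
time_s: 17.23
eef_pos: [0.5358, 0.1337, 0.0727]
ee_rot: [-1.99, -2.428, 0.001]
force: [-0.2, -0.3, 0.1]
grip_width: 0.004
finger_force: 0.0
```

```bash
python3 b.py
```

```text
box x,y, above hinge (mm): [ -0.5 -42.8   4.9] F [-0.2 -0.3  0.1] t 17.2333
```

Emit:
pendant(
  moves=[
    [0,0,0.0038,0,0,0],
    [0,0,0.0038,0,0,0],
    [0,0,0,0,0,0],
    [0,0,0,0,0,0],
  ],
)

```text
time_s: 17.57
eef_pos: [0.5361, 0.1337, 0.0721]
ee_rot: [-1.991, -2.429, -0.001]
force: [-4.8, 0.2, 13.4]
grip_width: 0.006
finger_force: 6.9
```

```bash
python3 b.py
```

```text
box x,y, above hinge (mm): [ -0.2 -42.9   4.3] F [-4.8  0.2 13.4] t 17.5667
```

Scaled: -0.0385 m is -0.0963, -0.0375 m is -0.0938.

Emit:
pendant(
  moves=[
    [0,0,-0.0375,0,0,0],
    [0,0,-0.075,0,0,0],
    [0.0358,-0.0938,-0.0075,0,0,0],
    [0.0358,-0.0938,0,0,0,0],
    [0.0358,-0.0963,0,0,0,0],
    [0,0,0,0,0,0],
    [0,0,0,0,0,0],
  ],
)

```text
time_s: 18.15
eef_pos: [0.4146, 0.153, 0.1183]
ee_rot: [-1.988, -2.431, 0.001]
force: [1.2, 0.3, 0.6]
grip_width: 0.005
finger_force: 0.0
```

```bash
python3 b.py
```

```text
box x,y, above hinge (mm): [-1.155e+02 -1.000e-01  5.050e+01] F [1.2 0.3 0.6] t 18.15
```

Emit:
pendant(
  moves=[
    [0,0,0.0375,0,0,0],
    [0,0,0.0325,0,0,0],
    [0,0,0,0,0,0],
    [0,0,0,0,0,0],
  ],
)

```text
time_s: 18.48
eef_pos: [0.4177, 0.1528, 0.09]
ee_rot: [-1.991, -2.429, 0.001]
force: [-0.4, 0.4, 0.0]
grip_width: 0.006
finger_force: 0.0
```

```bash
python3 b.py
```

```text
box x,y, above hinge (mm): [-112.6   -0.9   22.2] F [-0.4  0.4  0. ] t 18.4833
```

Scaled: 0.007 m is 0.0175, 0.006 m is 0.015.

Emit:
pendant(
  moves=[
    [0.0013,0.0175,0.0025,0,0,0],
    [0,0.0175,0,0,0,0],
    [0,0.0175,0,0,0,0],
    [0,0.015,0,0,0,0],
    [0,0.015,0,0,0,0],
    [0,0,0,0,0,0],
  ],
)

```text
time_s: 18.98
eef_pos: [0.4506, 0.16, 0.0895]
ee_rot: [1.991, 2.43, 0.001]
force: [-1.3, -1.1, 1.4]
grip_width: 0.005
finger_force: 0.9
```

```bash
python3 b.py
```

```text
box x,y, above hinge (mm): [-78.9  -0.4  21.7] F [-1.3 -1.1  1.4] t 18.9833
```

Emit:
pendant(
  moves=[
    [0,0.015,0,0,0,0],
    [0,0.015,0,0,0,0],
    [0,0.0093,0.0058,0,0,0],
    [0,0.0093,0.0058,0,0,0],
    [0,0.0038,0.0038,0,0,0],
    [0,0,0,0,0,0],
    [0,0,0,0,0,0],
  ],
)

```text
time_s: 19.57
eef_pos: [0.4687, 0.1635, 0.083]
ee_rot: [-1.99, -2.429, 0.004]
force: [-5.8, -1.1, 4.5]
grip_width: 0.003
finger_force: 3.3
```

```bash
python3 b.py
```

```text
box x,y, above hinge (mm): [-60.5  -0.5  15.2] F [-5.8 -1.1  4.5] t 19.5667
```

Scaled: 0.0027 m is 0.0068, 0.0025 m is 0.0063.

Emit:
pendant(
  moves=[
    [0,0.0068,0.0068,0,0,0],
    [0,0.0063,0.0068,0,0,0],
    [0,0.0038,0.005,0,0,0],
    [0,0.0025,0.0038,0,0,0],
    [0,0,0,0,0,0],
  ],
)

```text
time_s: 19.98
eef_pos: [0.4784, 0.1656, 0.0743]
ee_rot: [1.99, 2.429, 0.003]
force: [-0.4, -0.7, 0.5]
grip_width: 0.005
finger_force: 0.6
```

```bash
python3 b.py
```

```text
box x,y, above hinge (mm): [-50.5  -0.3   6.5] F [-0.4 -0.7  0.5] t 19.9833
```

Emit:
pendant(
  moves=[
    [0,0,0.0038,0,0,0],
    [0,0,0.0038,0,0,0],
    [0,0,0,0,0,0],
    [0,0,0,0,0,0],
  ],
)

```text
time_s: 20.32
eef_pos: [0.4787, 0.1657, 0.0722]
ee_rot: [1.99, 2.429, 0.005]
force: [-0.1, 0.5, 5.8]
grip_width: 0.004
finger_force: 2.5
```

```bash
python3 b.py
```

```text
box x,y, above hinge (mm): [-50.2  -0.3   4.4] F [-0.1  0.5  5.8] t 20.3167
```

Scaled: 0.001 m is 0.0025.

Emit:
pendant(
  moves=[
    [0,0,0.0025,0,0,0],
    [0,0,0,0,0,0],
    [0,0,0,0,0,0],
  ],
)

```text
time_s: 20.57
eef_pos: [0.4787, 0.1657, 0.0721]
ee_rot: [1.989, 2.428, 0.005]
force: [-1.5, -1.7, 11.9]
grip_width: 0.001
finger_force: 6.1
```

```bash
python3 b.py
```

```text
box x,y, above hinge (mm): [-50.2  -0.2   4.3] F [-1.5 -1.7 11.9] t 20.5667
```

Emit:
pendant(
  moves=[
    [0,0,-0.05,0,0,0],
    [0,0,-0.0875,0,0,0],
    [0,0,-0.0875,0,0,0],
    [0,0,-0.0875,0,0,0],
    [-0.07,0.0425,-0.0625,0,0,0],
    [-0.07,0.0425,-0.0625,0,0,0],
    [-0.07,0.0425,-0.0375,0,0,0],
    [0,0,0,0,0,0],
  ],
)

```text
time_s: 21.23
eef_pos: [0.5495, 0.0897, 0.2639]
ee_rot: [1.989, 2.419, 0.01]
force: [0.7, 0.4, -0.5]
grip_width: 0.004
finger_force: 0.0
```

```bash
python3 - <<'E'
from h import *
c=cam("wrist");im=manip.read_camera("wrist"); s=manip.sense(); print(s['eef_pos'],s['force'])
u=proj(c,[.528,.1757,.065])[0].astype(int); y0=max(0,u[1]-100); a=im[y0:u[1]+100,u[0]-110:u[0]+110,::-1]
cv2.imwrite("pics/w7c.png",cv2.resize(a,None,fx=3,fy=3,interpolation=cv2.INTER_CUBIC))
E
```

```text
[0.54652481 0.09145952 0.26169089] [-0.22607191  0.74143969 -0.54477834]
```

View pics/w7c.png

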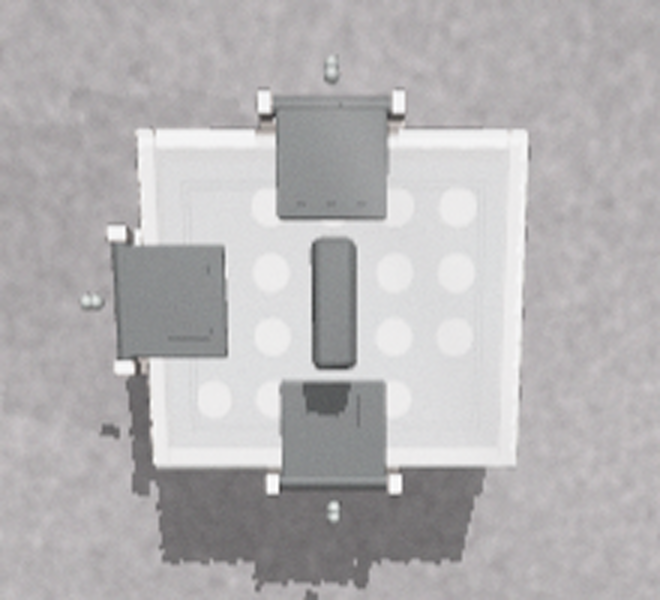

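The crop shows all three clips folded flat on the lid, at crop (332,160), (172,300) and (333,433), with the lid square on the box and the arm clear. I'll hand in.

Emit:
pendant(
  moves=[
    [0,0,0,0,0,0],
    [0,0,0,0,0,0],
    [0,0,0,0,0,0],
    [0,0,0,0,0,0],
  ],
  lines="1,1",
)

```text
time_s: 21.62
```

```bash
python3 -c "
from plant import manip
print(manip.hand_in())"
```

```text
the job is handed in; nothing more can be done
None
```

The lid is seated squarely on the white box and all three clips are snapped flush on it. The highest wrist-force reading while pressing a clip was about 14 N. I handed the job in at 21.6 s with the arm clear; it returned no verdict.

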